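Put the printing blocks away in their tray

ROBOT

A 7-joint arm with a two-finger parallel gripper is mounted at the origin on a cart in front of the work surface, level with it; the furniture and walls round the work are solid. World frame = base frame: x ahead of the robot, y to its left, z up, the work surface at z = 0. Lengths are in m, angles in rad, forces in N, time in s.
With the tool pointing down it reaches from about 0.35 to 0.9 m from the base axis. Payload 19.9 kg.
Tool frame: the origin (TCP) lies on the centre line of the jaws, within the pads' length; the fingertips stand 19 mm ahead of it and the grasp point (between the pads) is the TCP; z points along the fingers, x is the direction in which the jaws open and shut, and the axes are right-handed (so a half turn about z gives the same grasp; the last joint's range is limited). The gripper opens to 94 mm and grips with 3 to 60 N. Pads are 16 mm wide; open, the fingers measure 119 mm over their backs; the gripper's body (75 mm by 177 mm) begins 78 mm behind the grasp point.
Start: joints at [1.131, 0.417, -0.01, 1.614, 0.005, 1.111, -0.053], TCP at [0.242, -0.576, 0.224] pointing down, gripper open.
Joint ranges: [-2.81, 2.81], [-0.39, 2.02], [-1.27, 1.25], [0.06, 2.57], [-1.19, 4.33], [0.19, 2], [-2.82, 2.82]. Speed limits (rad/s): [1.89, 1.89, 2.39, 2.39, 3.01, 3.01, 3.01].

INTERFACE

Orientations are given as a rotation vector (axis times angle).
In Python, from plant import observe, capture, close_job gives the robot as it stands.
- The arm moves only by the tool jog_arm, never from a script. Its argument "series" is a list of rows, each a list of 7 numbers: the turn, a rotation vector about the tool's x, y, z in degrees, then the shift along the tool's x, y, z in mm, then the opening, from -1 (shut) to 1 (fully open). In form: [[rx, ry, rz, dx, dy, dz, jaw], ...]. A call has exactly 10 rows; each row shifts and turns the commanded pose from where the row before left it, along the tool's axes as they then stand; what a row does not reach is not made up. A row lasts 1/12 s, in which the tool goes at most 41.7 mm and 7.16 degrees, less where a joint would pass 70% of its speed; a pose out of reach is approached as far as the arm can. A call is refused whole if a number of a shift passes 41.7 or a number of a turn 7.16, either way. A call with a gripper value outside its range is refused whole. The fingers move at their own pace and stop on an object; "squeeze" is the grip in N (left out, the last holds). Time passes only in rows, so rows that do not move let the fingers close, or fill a call up. It gives the time, the measured TCP pose, the force and the opening at its end, in the units of the state.
- observe(): the state, without advancing time (a new reading comes with each control period).
- capture(name): name is "side" or "top" or "wrist"; returns a dict with "image" (400x640x3 uint8, red, green, blue), "intrinsics" (3x3 intrinsics, pixels), "position" and "orientation" of the camera in the world; the wrist camera has in their place "T_tool_cam" (4x4, takes a point from camera to tool coordinates, whose origin is the TCP and whose axes are the tool frame's). Camera axes: x right, y down, z forward; pixel columns grow to the right and rows downward; lengths in m; the calibration is good to about 2 mm. A picture is of the moment at which its call begins: read the wrist's pose just before it. There is no depth.
- close_job(): hands the job in, once; it reports no verdict.
The state is a dict: "time_s": time; "q": joint angles; "joint_vel": joint speeds; "joint_efforts": joint torques, N m; "tool_pos": TCP position; "ee_rot": TCP orientation; "contact_force": force on the tool from outside, world axes, zero at the start; "wrist_torque": the same for the moment, N m; "opening": finger opening in m.
Only numpy, scipy, OpenCV 4.12 (cv2) and the standard library are available. Lean on these libraries where they do the work, as an engineer would, in place of code of your own. Each camera call takes 0.05 s, during which the arm holds its last target. There are 200 camera calls.

TASK

Put four of the wooden printing blocks away in the tray, each lying flat, same side up as now, down inside the cutout made for its shape: the round block in the round cutout, the squarish one in the large square cutout, the longer bar in the long cutout, the small square-topped block in the small square cutout. Leave the two look-alikes, the shorter slim bar with the carved face on top and the little oblong block, where they stand.

Things in the scene. Friction and masses are not known exactly. Their poses are not given: they have to be found in the camera images.
- the_round_block: round drum-shaped printing block, carved face on top, stained blue; 66 mm across, 36 mm high. Loose, wood, stands on the table. Origin: centre of its underside; z up.
- the_square_block: squarish printing block, pale carved face on top; 60 mm along its x, 65 mm along its y, 34 mm high. Loose, wood, stands on the table. Origin: centre of its underside; z up.
- the_long_block: long plain brown printing block, the longer and thicker of the two bars, bare wood on top; 34 mm along its x, 127 mm along its y, 40 mm high. Loose, wood, stands on the table. Origin: centre of its underside; z up.
- the_small_block: small printing block with a square top, 40 x 40 mm, 34 mm high, stained blue. Loose, wood, stands on the table. Origin: centre of its underside; z up.
- the_strip_block: look-alike of the long block that does not belong in the tray: the shorter, slimmer bar with a pale carved face on top; 30 mm along its x, 119 mm along its y, 36 mm high. Must stay where it is. Loose, wood, stands on the table. Origin: centre of its underside; z up.
- the_tiny_block: look-alike of the small block that does not belong in the tray: little brown block with an oblong top; 46 mm along its x, 28 mm along its y, 34 mm high. Must stay where it is. Loose, wood, stands on the table. Origin: centre of its underside; z up.
- board_round: Plywood board 97 (x) by 157 mm (y), 12 thick, fixed in one of the 4 bays of a fixed shallow wood tray 220 x 340 mm (bays 106 mm apart in x, 166 in y), with a round cutout 82 mm across through its middle. Origin: middle of the cutout, on the tray floor 5 mm above the table, where the block rests. z up, axes along the board's edges. Board top 17 mm, tray rim 22 mm above the table.
- board_square: Plywood board 97 (x) by 157 mm (y), 12 thick, fixed in one of the 4 bays of a fixed shallow wood tray 220 x 340 mm (bays 106 mm apart in x, 166 in y), with a nearly square cutout 76 mm along the board's x and 81 mm along its y through its middle. Origin: middle of the cutout, on the tray floor 5 mm above the table, where the block rests. z up, axes along the board's edges. Board top 17 mm, tray rim 22 mm above the table.
- board_long: Plywood board 97 (x) by 157 mm (y), 12 thick, fixed in one of the 4 bays of a fixed shallow wood tray 220 x 340 mm (bays 106 mm apart in x, 166 in y), with a long narrow cutout 50 mm along the board's x and 143 mm along its y through its middle. Origin: middle of the cutout, on the tray floor 5 mm above the table, where the block rests. z up, axes along the board's edges. Board top 17 mm, tray rim 22 mm above the table.
- board_small: Plywood board 97 (x) by 157 mm (y), 12 thick, fixed in one of the 4 bays of a fixed shallow wood tray 220 x 340 mm (bays 106 mm apart in x, 166 in y), with a small square cutout 56 x 56 mm through its middle. Origin: middle of the cutout, on the tray floor 5 mm above the table, where the block rests. z up, axes along the board's edges. Board top 17 mm, tray rim 22 mm above the table.
Mind the look-alikes: they are no part of the job. What is shaped like the the_square_block but pink is not meant. What is shaped like the the_round_block but red is not meant.

How it is judged:
By the outcome, as a careful person would: the job done as asked, in the order asked, and still so for the second after the job is handed in, with the robot touching nothing.
It also fails if it takes over 99 s, if anything falls off the work surface, if the arm or the gripper's body presses on something with over 40 N, if the wrist force passes 120 N, or if a joint passes its speed limit or range.

## Working session

There is one attempt and no reset: what is moved stays moved. The work goes in short steps, Python scripts to look and compute and a tool call to move; the robot and the scene stay as the last step left them, time stands still between calls to the robot, and variables do not carry over. Pictures are saved under pics/ and viewed, on a budget of 14 in all, crops included, one or two more only if the job needs it, and the job is handed in when it is done.

Besides the shell and the picture viewer there is one more tool, called by a JSON object that holds its "fn" and its "kwargs". jog_arm: Moves the arm, as the interface text tells. Its arguments: {"type":"object","properties":{"series":{"type":"array","items":{"type":"array","items":{"type":"number"}}},"squeeze":{"type":"number"}},"required":["series"]}

```bash
mkdir -p pics
python3 - <<'E'
from plant import observe,capture
import cv2,pickle
s=observe();print(s)
for n in("top","side"):
    c=capture(n);pickle.dump(c,open(n+".pkl","wb"));cv2.imwrite(f"pics/{n}0.png",c["image"][:,:,::-1])
    print(n,c["intrinsics"],c["position"],c["orientation"])
E
```

```text
{'time_s': 0.0, 'q': array([ 1.13149095,  0.41797447, -0.01031141,  1.61417838,  0.00470364,
        1.11068281, -0.05298607]), 'joint_vel': array([-0.00043953, -0.00151164,  0.00201611, -0.00017324, -0.0007067 ,
        0.00088089,  0.00085151]), 'joint_efforts': array([ 1.10827030e-03, -8.51241302e+01,  6.39442876e-01, -4.25992405e+01,
       -4.87882644e-02,  1.85885135e-02,  1.87585274e-04]), 'tool_pos': array([ 0.24197874, -0.57587231,  0.22382316]), 'ee_rot': array([-2.61611621e+00,  1.73832861e+00,  1.66945273e-03]), 'contact_force': array([ 0.31218203, -0.6963381 , -0.32485779]), 'wrist_torque': array([ 0.03374049, -0.00294411, -0.00448166]), 'opening': 0.09453870346523527}
top [[502.5731126    0.         319.94184326]
 [  0.         502.5731126  197.86635868]
 [  0.           0.           1.        ]] [0.29131024 0.08209171 1.35073441] [-2.10529396  2.14811489 -0.23386534]
side [[375.79716307   0.         319.84304667]
 [  0.         375.79716307 198.78553246]
 [  0.           0.           1.        ]] [ 0.50633503 -0.75878418  0.49315516] [-2.04898828  0.0548493  -0.0304332 ]
```

View pics/top0.png

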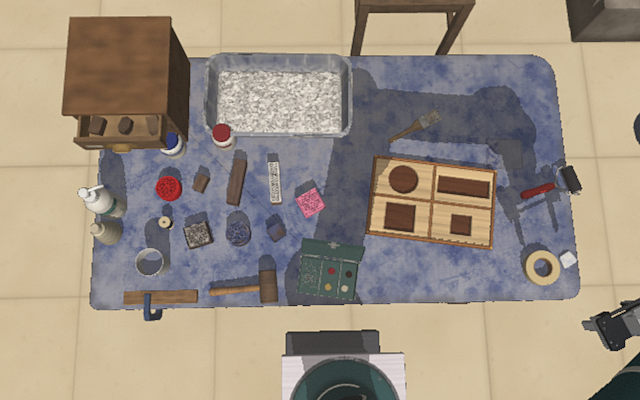

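The top view shows the round block at about (238,232), square (198,234), long (236,184), small (277,230), strip (274,180), tiny (201,180) and the tray around (432,200). I'll enlarge both areas.

Run:
```python
import pickle,cv2
im=pickle.load(open("top.pkl","rb"))["image"][:,:,::-1]
cv2.imwrite("pics/a.png",cv2.resize(im[145:265,175:335],None,fx=5,fy=5,interpolation=cv2.INTER_CUBIC))
cv2.imwrite("pics/b.png",cv2.resize(im[145:255,360:505],None,fx=5,fy=5,interpolation=cv2.INTER_CUBIC))
```

```text
(no output)
```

View pics/a.png

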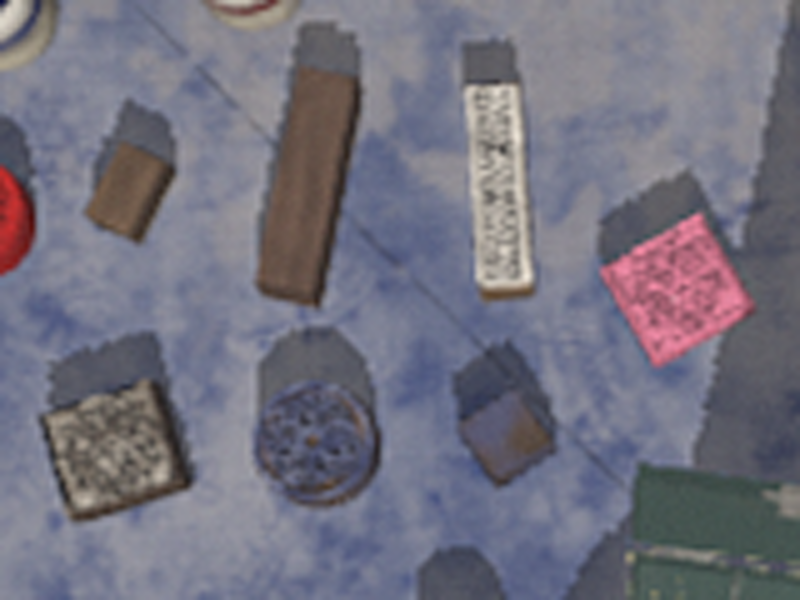

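View pics/b.png

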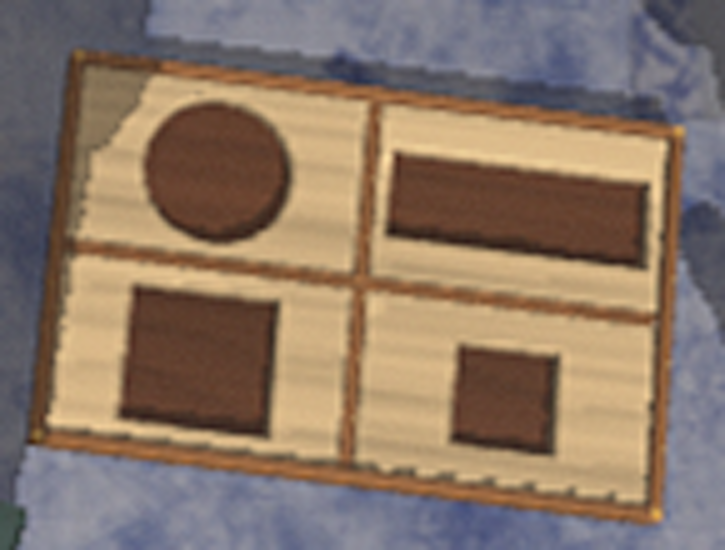

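The crops show the block tops and tray corners clearly: the tray rim corners are at about (78,52), (684,130), (658,518) and (32,440) in crop b. Next I turn these into positions.

```bash
cat > h.py <<'E'
import numpy as np,pickle,cv2
from scipy.spatial.transform import Rotation as R
def ray(c,px,z,pose=None):
    """pixels -> world points on plane z; pose=(pos,rotvec) of tool for wrist"""
    if pose is None: P,Q=np.array(c["position"]),R.from_rotvec(c["orientation"]).as_matrix()
    else:
        T=np.eye(4);T[:3,3]=pose[0];T[:3,:3]=R.from_rotvec(pose[1]).as_matrix();T=T@c["T_tool_cam"];P,Q=T[:3,3],T[:3,:3]
    px=np.atleast_2d(np.array(px,float))
    d=np.c_[px,np.ones(len(px))]@np.linalg.inv(c["intrinsics"]).T@Q.T
    return P+d*((z-P[2])/d[:,2])[:,None]
def rect(w):
    w=np.array(w)[:,:2];(c,s,a)=cv2.minAreaRect((w*1000).astype(np.float32))
    return np.round(c,1),np.round(s,1),round(a,1)
E
python3 - <<'E'
from h import *
c=pickle.load(open("top.pkl","rb"))
def f(p,o): return (np.array(p)+.5)/5-.5+o
A=[175,145];B=[360,145]
for n,p,h in [("square",[(40,415),(155,380),(186,484),(72,518)],.034),
 ("long",[(300,67),(358,72),(320,303),(258,288)],.040),
 ("small",[(460,428),(515,388),(553,440),(500,483)],.034),
 ("strip",[(463,84),(520,82),(534,290),(478,292)],.036),
 ("tiny",[(118,140),(173,165),(135,238),(86,210)],.034)]:
    w=ray(c,f(p,A),h);print(n,rect(w),np.round(w[:,:2]*1000).tolist())
w=ray(c,f([(258,440),(375,440),(316,382),(316,500)],A),.036);print("round",np.round(w*1000))
w=ray(c,f([(78,52),(684,130),(658,518),(32,440)],B),.022);print("tray",rect(w),np.round(w*1000))
for n,p in [("sq",[(133,286),(278,302),(268,436),(120,416)]),("long",[(395,152),(648,185),(643,267),(387,236)]),("small",[(458,345),(558,355),(553,453),(450,441)])]:
    w=ray(c,f(p,B),.017);print(n,rect(w))
print("hole",ray(c,f([(217,171)],B),.017))
E
```

```text
square (array([463. , 375.1]), array([58. , 63.4]), 16.3) [[482.0, 414.0], [499.0, 354.0], [444.0, 337.0], [427.0, 395.0]]
long (array([603.7, 273.8]), array([ 33.7, 127.7]), 81.4) [[668.0, 279.0], [664.0, 248.0], [538.0, 267.0], [547.0, 299.0]]
small (array([466.5, 168.4]), array([36.2, 35.7]), 35.4) [[471.0, 193.0], [492.0, 164.0], [464.0, 145.0], [441.0, 172.0]]
strip (array([600.7, 172.6]), array([116.1,  30.7]), 3.4) [[658.0, 191.0], [658.0, 161.0], [544.0, 154.0], [543.0, 184.0]]
tiny (array([603.3, 371.4]), array([33. , 44.2]), 64.0) [[630.0, 377.0], [616.0, 347.0], [576.0, 366.0], [592.0, 393.0]]
round [[466. 299.  36.]
 [465. 238.  36.]
 [496. 269.  36.]
 [434. 268.  36.]]
tray (array([ 542.9, -252.7]), array([337.1, 216.7]), 81.4) [[ 675. -104.   22.]
 [ 625. -435.   22.]
 [ 413. -402.   22.]
 [ 461.  -70.   22.]]
sq (array([ 502.9, -162.6]), array([80. , 73.5]), 82.4)
long (array([ 582.8, -341.8]), array([140.4,  47.6]), 81.5)
small (array([ 479.3, -326.4]), array([55.6, 53.6]), 82.2)
hole [[ 0.60756516 -0.17789302  0.017     ]]
```

View pics/side0.png

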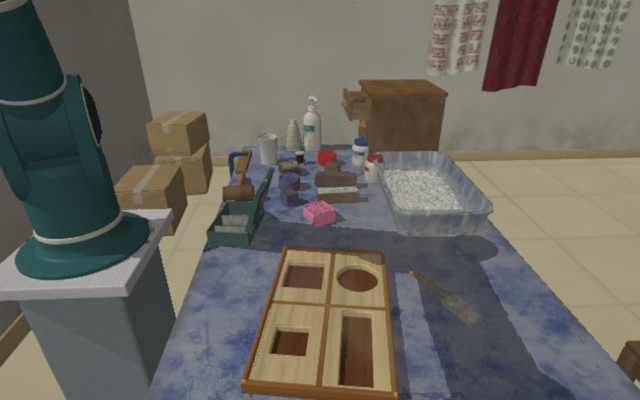

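Measured sizes match the given ones to within about 5 mm, and the cutouts agree with the 106 × 166 mm bay grid. The side view shows no tall obstacle between the arm and the blocks except the far cabinet and the bottles. I'll plan an arc to above the round block.

```bash
cat >> h.py <<'E'
def yaw(rv): x=R.from_rotvec(rv).as_matrix()[:,0]; return np.degrees(np.arctan2(x[1],x[0]))
def plan(x,y,z,th,jaw,nmin=1,pos=None,th0=None,show=True):
    """rows (mm,deg) along a polar path to TCP x,y,z mm and jaw heading th; shift taken in axes before the turn"""
    if pos is None:
        from plant import observe
        s=observe();pos=s["tool_pos"]*1000;th0=yaw(s["ee_rot"])
        print("now",pos.round(1),round(th0,1),"F",s["contact_force"].round(1),"open",round(s["opening"]*1000,1),"t",round(s["time_s"],2))
    pos=np.array(pos,float)
    pol=lambda p:np.array([np.hypot(p[0],p[1]),np.arctan2(p[1],p[0]),p[2]])
    a,b=pol(pos),pol((x,y,z));dth=(th-th0+180)%360-180
    L=np.linalg.norm([b[0]-a[0],(b[1]-a[1])*max(a[0],b[0]),b[2]-a[2]])
    n=max(nmin,int(np.ceil(max(L/38,abs(dth)/6.5))))
    t=th0;rows=[]
    for k in range(1,n+1):
        q=a+(b-a)*k/n;g=np.array([q[0]*np.cos(q[1]),q[0]*np.sin(q[1]),q[2]])-pos
        c,s=np.cos(np.radians(t)),np.sin(np.radians(t))
        M=np.array([[c,s,0],[s,-c,0],[0,0,-1]]);v=np.round(M@g)
        rz=round(-(th0+dth*k/n-t),1);rows.append([0,0,rz,*[int(i) for i in v],jaw])
        pos=pos+M.T@v;t-=rz
    if show:
        for i in range(0,n,10):print(rows[i:i+10])
    return pos,t
E
python3 -c "
from h import *
plan(465,268,180,-98.2,1,30)"
```

```text
now [ 242.  -575.9  223.9] -67.2 F [0.3 0.  0. ] open 94.2 t 0.1
[[0, 0, np.float64(1.0), -4, -35, 1, 1], [0, 0, np.float64(1.1), -6, -35, 2, 1], [0, 0, np.float64(1.0), -9, -34, 1, 1], [0, 0, np.float64(1.0), -12, -32, 2, 1], [0, 0, np.float64(1.1), -14, -32, 1, 1], [0, 0, np.float64(1.0), -16, -31, 2, 1], [0, 0, np.float64(1.0), -18, -29, 1, 1], [0, 0, np.float64(1.1), -21, -27, 2, 1], [0, 0, np.float64(1.0), -22, -26, 1, 1], [0, 0, np.float64(1.0), -24, -24, 2, 1]]
[[0, 0, np.float64(1.1), -25, -22, 1, 1], [0, 0, np.float64(1.0), -27, -20, 2, 1], [0, 0, np.float64(1.0), -29, -18, 1, 1], [0, 0, np.float64(1.1), -29, -15, 1, 1], [0, 0, np.float64(1.0), -30, -13, 2, 1], [0, 0, np.float64(1.0), -31, -11, 1, 1], [0, 0, np.float64(1.1), -32, -8, 2, 1], [0, 0, np.float64(1.0), -32, -6, 1, 1], [0, 0, np.float64(1.0), -32, -4, 2, 1], [0, 0, np.float64(1.1), -32, -1, 1, 1]]
[[0, 0, np.float64(1.0), -32, 1, 2, 1], [0, 0, np.float64(1.0), -32, 4, 1, 1], [0, 0, np.float64(1.1), -31, 6, 2, 1], [0, 0, np.float64(1.0), -30, 8, 1, 1], [0, 0, np.float64(1.0), -30, 11, 2, 1], [0, 0, np.float64(1.1), -29, 12, 1, 1], [0, 0, np.float64(1.0), -27, 15, 2, 1], [0, 0, np.float64(1.0), -26, 16, 1, 1], [0, 0, np.float64(1.1), -25, 19, 1, 1], [0, 0, np.float64(1.0), -23, 20, 2, 1]]
```

{"fn": "jog_arm", "kwargs": {"series": [[0, 0, 1, -4, -35, 1, 1], [0, 0, 1, -6, -35, 2, 1], [0, 0, 1, -9, -34, 1, 1], [0, 0, 1, -12, -32, 2, 1], [0, 0, 1, -14, -32, 1, 1], [0, 0, 1, -16, -31, 2, 1], [0, 0, 1, -18, -29, 1, 1], [0, 0, 1, -21, -27, 2, 1], [0, 0, 1, -22, -26, 1, 1], [0, 0, 1, -24, -24, 2, 1]]}}

```text
time_s: 0.93
tool_pos: [0.4889, -0.3379, 0.2091]
ee_rot: [2.454, -1.961, -0.001]
contact_force: [-0.1, -0.1, -0.3]
opening: 0.0941
```

{"fn": "jog_arm", "kwargs": {"series": [[0, 0, 1, -25, -22, 1, 1], [0, 0, 1, -27, -20, 2, 1], [0, 0, 1, -29, -18, 1, 1], [0, 0, 1, -29, -15, 1, 1], [0, 0, 1, -30, -13, 2, 1], [0, 0, 1, -31, -11, 1, 1], [0, 0, 1, -32, -8, 2, 1], [0, 0, 1, -32, -6, 1, 1], [0, 0, 1, -32, -4, 2, 1], [0, 0, 1, -32, -1, 1, 1]]}}

```text
time_s: 1.77
tool_pos: [0.562, -0.0217, 0.195]
ee_rot: [2.274, -2.167, -0.001]
contact_force: [-0.7, 0.1, -0.9]
opening: 0.0942
```

{"fn": "jog_arm", "kwargs": {"series": [[0, 0, 1, -32, 1, 2, 1], [0, 0, 1, -32, 4, 1, 1], [0, 0, 1, -31, 6, 2, 1], [0, 0, 1, -30, 8, 1, 1], [0, 0, 1, -30, 11, 2, 1], [0, 0, 1, -29, 12, 1, 1], [0, 0, 1, -27, 15, 2, 1], [0, 0, 1, -26, 16, 1, 1], [0, 0, 1, -25, 19, 1, 1], [0, 0, 1, -23, 20, 2, 1]]}}

```text
time_s: 2.6
tool_pos: [0.4566, 0.2689, 0.1803]
ee_rot: [2.077, -2.357, -0.0]
contact_force: [0.4, 1.4, 0.3]
opening: 0.094
```

```bash
sed -i 's/rz=round(-(th0+dth\*k\/n-t),1)/rz=round(float(-(th0+dth*k\/n-t)),1)/' h.py
cat > look.py <<'E'
import sys;from h import *;from plant import observe,capture
s=observe();c=capture("wrist");c["pose"]=(s["tool_pos"],s["ee_rot"]);n=sys.argv[1]
pickle.dump(c,open(n+".pkl","wb"));cv2.imwrite(f"pics/{n}.png",c["image"][:,:,::-1])
print(s["tool_pos"].round(4),yaw(s["ee_rot"]).round(1),s["time_s"])
print(c["T_tool_cam"].round(3).tolist())
E
python3 look.py w1
```

```text
[0.4566 0.2689 0.1803] -97.2 2.6
[[1.0, -0.001, -0.0, -0.001], [0.001, 0.97, 0.242, -0.069], [0.0, -0.242, 0.97, -0.16], [0.0, 0.0, 0.0, 1.0]]
```

View pics/w1.png

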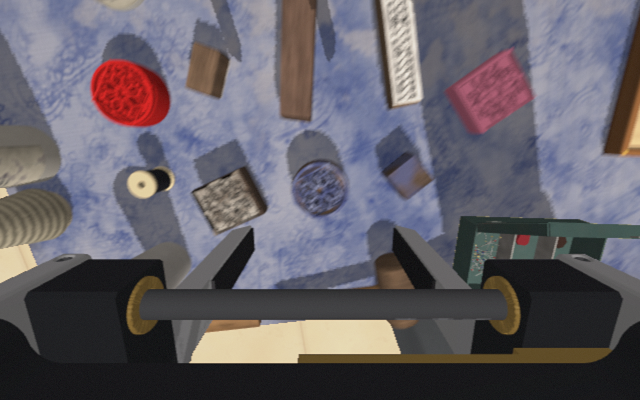

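The wrist view shows the round block at about (319,186), the square at (230,199) and the small at (406,174), all free of neighbours. I'll cross-check these against the top-view estimates and plan the grasp.

Run:
```python
from h import *
c=pickle.load(open("w1.pkl","rb"));p=c["pose"]
print(ray(c,[(293,186),(346,186),(319,159),(319,212)],.036,p).mean(0).round(4))
print(rect(ray(c,[(193,190),(240,167),(265,207),(218,231)],.034,p)),rect(ray(c,[(383,172),(405,152),(430,175),(409,195)],.034,p)))
p1=plan(465,268.5,80,-98.2,1,5)
plan(465,268.5,34,-98.2,1,3,*p1)
```

```text
[0.4692 0.273  0.036 ]
(array([467.3, 375.4]), array([53.6, 62.6]), 19.9) (array([470.5, 176.4]), array([41.5, 31. ]), 42.2)
now [452.8 273.8 180.1] -97.0 F [-5.3  7.2 -0.2] open 93.9 t 2.65
[[0, 0, 0.2, 1, -3, 20, 1], [0, 0, 0.3, 0, -2, 20, 1], [0, 0, 0.2, 1, -3, 20, 1], [0, 0, 0.3, 1, -2, 20, 1], [0, 0, 0.2, 1, -3, 20, 1]]
[[0, 0, 0.0, 0, 0, 15, 1], [0, 0, 0.0, 0, 0, 16, 1], [0, 0, 0.0, 0, 0, 15, 1]]
```

{"fn": "jog_arm", "kwargs": {"series": [[0, 0, 0.2, 1, -3, 20, 1], [0, 0, 0.3, 0, -2, 20, 1], [0, 0, 0.2, 1, -3, 20, 1], [0, 0, 0.3, 1, -2, 20, 1], [0, 0, 0.2, 1, -3, 20, 1], [0, 0, 0, 0, 0, 0, 1], [0, 0, 0, 0, 0, 0, 1], [0, 0, 0, 0, 0, 0, 1], [0, 0, 0, 0, 0, 0, 1], [0, 0, 0, 0, 0, 0, 1]]}}

```text
time_s: 3.48
tool_pos: [0.4703, 0.2622, 0.0816]
ee_rot: [-2.052, 2.377, -0.0]
contact_force: [-0.1, -0.3, 0.7]
opening: 0.0942
```

```bash
python3 look.py w2
python3 - <<'E'
from h import *
plan(467,270,32,-98.2,1,4)
E
```

```text
[0.4703 0.2622 0.0816] -98.4 3.4833
[[1.0, -0.001, -0.0, -0.001], [0.001, 0.97, 0.242, -0.069], [0.0, -0.242, 0.97, -0.16], [0.0, 0.0, 0.0, 1.0]]
now [470.2 262.1  81.4] -98.4 F [-0.5  0.1  0.2] open 94.1 t 3.53
[[0, 0, -0.1, -2, 1, 12, 1], [0, 0, -0.0, -2, 1, 13, 1], [0, 0, -0.1, -2, 1, 12, 1], [0, 0, -0.0, -1, 1, 12, 1]]
```

View pics/w2.png

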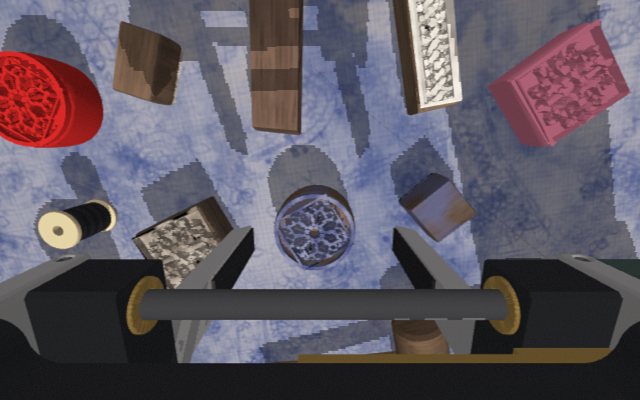

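Settled now. The round block's top face is centred at about (314,230), well between the fingers, and no neighbour is near the jaws. Next is the fix and the descent plan.

Run:
```python
from h import *
c=pickle.load(open("w2.pkl","rb"));p=c["pose"]
w=ray(c,[(275,230),(353,230),(314,191),(314,269)],.036,p);print((w*1000).round(1))
print(rect(ray(c,[(402,204),(435,173),(474,210),(440,242)],.034,p)))
```

```text
[[472.1 301.   36. ]
 [463.3 241.4  36. ]
 [498.  266.4  36. ]
 [435.1 276.3  36. ]]
(array([470.9, 175.4]), array([44.5, 35.1]), 39.8)
```

{"fn": "jog_arm", "kwargs": {"series": [[0, 0, 0, -3, 2, 12, 1], [0, 0, 0, -3, 1, 12, 1], [0, 0, 0, -3, 1, 12, 1], [0, 0, 0, 0, 0, 12, 1], [0, 0, 0, 0, 0, 0, 1], [0, 0, 0, 0, 0, 0, 1], [0, 0, 0, 0, 0, 0, 1], [0, 0, 0, 0, 0, 0, 0.2], [0, 0, 0, 0, 0, 0, 0.2], [0, 0, 0, 0, 0, 0, 0.2]], "squeeze": 25}}

```text
time_s: 4.37
tool_pos: [0.4675, 0.2714, 0.0329]
ee_rot: [-2.052, 2.378, -0.0]
contact_force: [-1.4, -1.0, -0.6]
opening: 0.0776
```

{"fn": "jog_arm", "kwargs": {"series": [[0, 0, 0, 0, 0, 0, 0.2], [0, 0, 0, 0, 0, 0, 0.2], [0, 0, 0, 0, 0, 0, 0.2], [0, 0, 0, 0, 0, 0, 0.2], [0, 0, 0, 0, 0, 0, 0.2], [0, 0, 0, 0, 0, 0, 0.2], [0, 0, 0, 0, 0, 0, 0.2], [0, 0, 0, 0, 0, 0, 0.2], [0, 0, 0, 0, 0, 0, 0.2], [0, 0, 0, 0, 0, 0, 0.2]]}}

```text
time_s: 5.2
tool_pos: [0.4674, 0.2712, 0.0326]
ee_rot: [-2.052, 2.378, -0.0]
contact_force: [-0.8, -0.7, 5.6]
opening: 0.0652
```

Run:
```python
from h import *
p=plan(467,271,120,-98.2,0.2,4)
plan(607.5,-178,120,-98.2,0.2,1,*p)
```

```text
now [467.4 271.2  32.6] -98.4 F [-0.8 -0.7  5.6] open 65.2 t 5.2
[[0, 0, -0.1, 0, 0, -22, 0.2], [0, 0, -0.0, 0, 0, -22, 0.2], [0, 0, -0.1, 0, 0, -22, 0.2], [0, 0, -0.0, 0, 0, -21, 0.2]]
[[0, 0, -0.0, 21, -24, 0, 0.2], [0, 0, -0.0, 23, -23, 0, 0.2], [0, 0, -0.0, 25, -22, 0, 0.2], [0, 0, -0.0, 26, -21, 0, 0.2], [0, 0, -0.0, 28, -19, 0, 0.2], [0, 0, -0.0, 29, -18, 0, 0.2], [0, 0, -0.0, 30, -16, 0, 0.2], [0, 0, -0.0, 32, -14, 0, 0.2], [0, 0, -0.0, 33, -13, 0, 0.2], [0, 0, -0.0, 34, -10, 0, 0.2]]
[[0, 0, -0.0, 35, -9, 0, 0.2], [0, 0, -0.0, 35, -7, 0, 0.2], [0, 0, -0.0, 37, -4, 0, 0.2], [0, 0, -0.0, 37, -3, 0, 0.2]]
```

Gripped at 65.2 mm. Lifting and carrying.

{"fn": "jog_arm", "kwargs": {"series": [[0, 0, 0, 0, 0, -22, 0.2], [0, 0, 0, 0, 0, -22, 0.2], [0, 0, 0, 0, 0, -22, 0.2], [0, 0, 0, 0, 0, -21, 0.2], [0, 0, 0, 21, -24, 0, 0.2], [0, 0, 0, 23, -23, 0, 0.2], [0, 0, 0, 25, -22, 0, 0.2], [0, 0, 0, 26, -21, 0, 0.2], [0, 0, 0, 28, -19, 0, 0.2], [0, 0, 0, 29, -18, 0, 0.2]]}}

```text
time_s: 6.03
tool_pos: [0.5712, 0.101, 0.1193]
ee_rot: [-2.053, 2.378, 0.0]
contact_force: [0.4, 1.2, -0.6]
opening: 0.0647
```

{"fn": "jog_arm", "kwargs": {"series": [[0, 0, 0, 30, -16, 0, 0.2], [0, 0, 0, 32, -14, 0, 0.2], [0, 0, 0, 33, -13, 0, 0.2], [0, 0, 0, 34, -10, 0, 0.2], [0, 0, 0, 35, -9, 0, 0.2], [0, 0, 0, 35, -7, 0, 0.2], [0, 0, 0, 37, -4, 0, 0.2], [0, 0, 0, 37, -3, 0, 0.2], [0, 0, 0, 0, 0, 0, 0.2], [0, 0, 0, 0, 0, 0, 0.2]]}}

```text
time_s: 6.87
tool_pos: [0.6052, -0.1813, 0.119]
ee_rot: [2.047, -2.382, -0.0]
contact_force: [0.3, 1.2, -1.5]
opening: 0.0647
```

{"fn": "jog_arm", "kwargs": {"series": [[0, 0, 0, 0, 0, 0, 0.2], [0, 0, 0, 0, 0, 10, 0.2], [0, 0, 0, 0, 0, 10, 0.2], [0, 0, 0, 0, 0, 10, 0.2], [0, 0, 0, 0, 0, 10, 0.2], [0, 0, 0, 0, 0, 0, 0.2], [0, 0, 0, 0, 0, 0, 0.2], [0, 0, 0, 0, 0, 0, 0.2], [0, 0, 0, 0, 0, 0, 0.2], [0, 0, 0, 0, 0, 0, 0.2]]}}

```text
time_s: 7.7
tool_pos: [0.6062, -0.1789, 0.0799]
ee_rot: [-2.052, 2.378, -0.001]
contact_force: [-0.1, -0.6, -1.6]
opening: 0.0652
```

```bash
python3 look.py w3
python3 - <<'E'
from h import *
plan(607.5,-178,40,-98.2,0.2,4)
E
```

```text
[ 0.6062 -0.1789  0.0799] -98.4 7.7
[[1.0, -0.001, -0.0, -0.001], [0.001, 0.97, 0.242, -0.069], [0.0, -0.242, 0.97, -0.16], [0.0, 0.0, 0.0, 1.0]]
now [ 606.2 -178.9   79.9] -98.4 F [ 0.6 -1.3 -1.3] open 65.2 t 7.75
[[0, 0, -0.1, 0, 0, 10, 0.2], [0, 0, -0.0, -1, -1, 10, 0.2], [0, 0, -0.1, 0, 0, 10, 0.2], [0, 0, -0.0, 0, 0, 10, 0.2]]
```

View pics/w3.png

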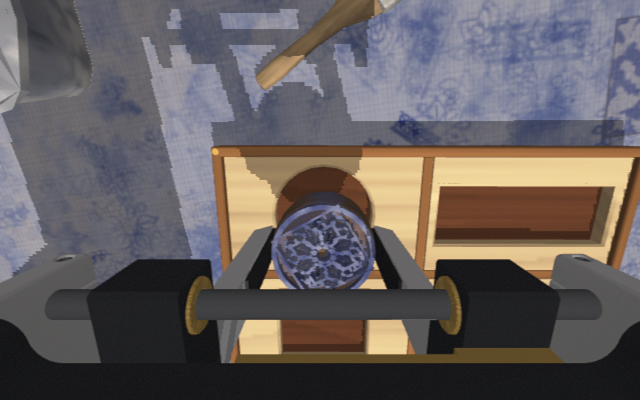

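The block is held level over the round cutout; the cutout edges are visible at columns about 275 and 372, with the top edge at row 167. I'll check the alignment.

Run:
```python
from h import *
c=pickle.load(open("w3.pkl","rb"));p=c["pose"]
w=ray(c,[(275,212),(372,212),(323,167),(214,148),(435,186),(614,189)],.017,p);w[3]=ray(c,[(214,148)],.022,p)
print((w*1000).round(1))
a=(w[0]+w[1])/2;t=np.array([.9898,-.1426,0]);print("centre", (w[2]-.041*t)*1000, a*1000)
print("block",ray(c,[(323,250)],.0835,p)*1000)
```

```text
[[ 617.8 -139.1   17. ]
 [ 606.  -218.2   17. ]
 [ 648.6 -183.7   17. ]
 [ 675.7 -103.7   22. ]
 [ 620.2 -270.7   17. ]
 [ 596.5 -413.5   17. ]]
centre [ 608.02104342 -177.83527466   17.        ] [ 611.88331353 -178.63785925   17.        ]
block [[ 607.31099485 -177.55106802   83.5       ]]
```

{"fn": "jog_arm", "kwargs": {"series": [[0, 0, 0, 0, -1, 11, 0.2], [0, 0, 0, -1, -1, 10, 0.2], [0, 0, 0, 0, 0, 10, 0.2], [0, 0, 0, 0, 0, 5, 0.2], [0, 0, 0, 0, 0, 4, 0.2], [0, 0, 0, 0, 0, 0, 0.2], [0, 0, 0, 0, 0, 0, 0.2], [0, 0, 0, 0, 0, 0, 0.2], [0, 0, 0, 0, 0, 0, 0.2], [0, 0, 0, 0, 0, 0, 0.2]]}}

```text
time_s: 8.58
tool_pos: [0.6082, -0.1782, 0.0398]
ee_rot: [-2.052, 2.378, -0.001]
contact_force: [-0.4, -0.7, -1.0]
opening: 0.065
```

{"fn": "jog_arm", "kwargs": {"series": [[0, 0, 0, 0, 0, 1, 0.2], [0, 0, 0, 0, 0, 0, 0.7], [0, 0, 0, 0, 0, 0, 0.7], [0, 0, 0, 0, 0, 0, 0.7], [0, 0, 0, 0, 0, 0, 0.7], [0, 0, 0, 0, 0, 0, 0.7], [0, 0, 0, 0, 0, 0, 0.7], [0, 0, 0, 0, 0, 0, 0.7], [0, 0, 0, 0, 0, 0, 0.7], [0, 0, 0, 0, 0, 0, 0.7]]}}

```text
time_s: 9.42
tool_pos: [0.608, -0.1781, 0.0384]
ee_rot: [2.053, -2.378, -0.0]
contact_force: [0.3, 0.4, -0.2]
opening: 0.0801
```

Run:
```python
from h import *
p=plan(607,-178,130,-98.2,0.7,4)
plan(465,376,130,-74,1,1,*p)
```

```text
now [ 608.  -178.1   38.4] -98.4 F [ 0.3  0.4 -0.2] open 80.1 t 9.42
[[0, 0, -0.1, 0, 0, -23, 0.7], [0, 0, -0.0, 0, 1, -23, 0.7], [0, 0, -0.1, 0, 0, -23, 0.7], [0, 0, -0.0, 0, 0, -23, 0.7]]
[[0, 0, -1.4, -36, -2, 0, 1], [0, 0, -1.4, -36, -1, 0, 1], [0, 0, -1.5, -35, 0, 0, 1], [0, 0, -1.4, -36, 2, 0, 1], [0, 0, -1.4, -35, 2, 0, 1], [0, 0, -1.4, -35, 4, 0, 1], [0, 0, -1.5, -35, 5, 0, 1], [0, 0, -1.4, -35, 6, 0, 1], [0, 0, -1.4, -34, 7, 0, 1], [0, 0, -1.4, -34, 8, 0, 1]]
[[0, 0, -1.5, -34, 9, 0, 1], [0, 0, -1.4, -33, 10, 0, 1], [0, 0, -1.4, -32, 11, 0, 1], [0, 0, -1.4, -33, 12, 0, 1], [0, 0, -1.5, -31, 13, 0, 1], [0, 0, -1.4, -31, 14, 0, 1], [0, 0, -1.4, -31, 15, 0, 1]]
```

{"fn": "jog_arm", "kwargs": {"series": [[0, 0, 0, 0, 0, -23, 0.7], [0, 0, 0, 0, 0, -23, 0.7], [0, 0, 0, 0, 0, -23, 0.7], [0, 0, 0, 0, 0, -23, 0.7], [0, 0, -1.4, -36, -2, 0, 1], [0, 0, -1.4, -36, -1, 0, 1], [0, 0, -1.5, -35, 0, 0, 1], [0, 0, -1.4, -36, 2, 0, 1], [0, 0, -1.4, -35, 2, 0, 1], [0, 0, -1.4, -35, 4, 0, 1]]}}

```text
time_s: 10.25
tool_pos: [0.6212, 0.0356, 0.1305]
ee_rot: [-2.224, 2.218, -0.0]
contact_force: [0.1, -0.4, -0.4]
opening: 0.0941
```

{"fn": "jog_arm", "kwargs": {"series": [[0, 0, -1.5, -35, 5, 0, 1], [0, 0, -1.4, -35, 6, 0, 1], [0, 0, -1.4, -34, 7, 0, 1], [0, 0, -1.4, -34, 8, 0, 1], [0, 0, -1.5, -34, 9, 0, 1], [0, 0, -1.4, -33, 10, 0, 1], [0, 0, -1.4, -32, 11, 0, 1], [0, 0, -1.4, -33, 12, 0, 1], [0, 0, -1.5, -31, 13, 0, 1], [0, 0, -1.4, -31, 14, 0, 1]]}}

```text
time_s: 11.08
tool_pos: [0.4895, 0.3515, 0.1306]
ee_rot: [-2.483, 1.924, -0.0]
contact_force: [0.6, 0.5, 0.9]
opening: 0.0939
```

{"fn": "jog_arm", "kwargs": {"series": [[0, 0, -1.4, -31, 15, 0, 1], [0, 0, 0, 0, 0, 10, 1], [0, 0, 0, 0, 0, 10, 1], [0, 0, 0, 0, 0, 10, 1], [0, 0, 0, 0, 0, 10, 1], [0, 0, 0, 0, 0, 0, 1], [0, 0, 0, 0, 0, 0, 1], [0, 0, 0, 0, 0, 0, 1], [0, 0, 0, 0, 0, 0, 1], [0, 0, 0, 0, 0, 0, 1]]}}

```text
time_s: 11.92
tool_pos: [0.4685, 0.3764, 0.0909]
ee_rot: [-2.505, 1.895, -0.0]
contact_force: [-0.3, 0.2, -0.6]
opening: 0.0941
```

```bash
python3 look.py w4
```

```text
[0.4685 0.3764 0.0909] -74.2 11.9167
[[1.0, -0.001, -0.001, -0.002], [0.001, 0.97, 0.242, -0.07], [0.001, -0.242, 0.97, -0.16], [0.0, 0.0, 0.0, 1.0]]
```

View pics/w4.png

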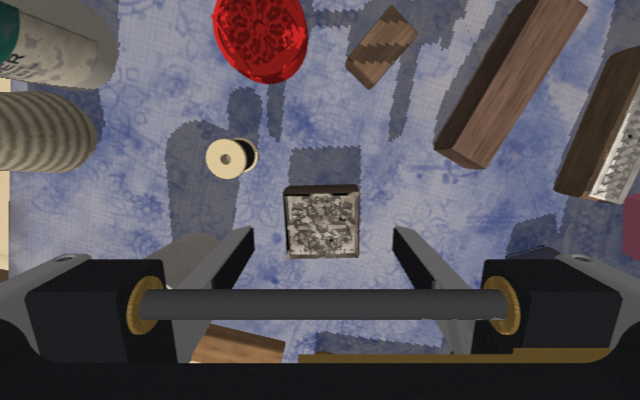

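The square block is almost square to the jaws; its top face is about (286,192) to (359,257). The spool at (230,158) is clear of the fingers.

Run:
```python
from h import *
c=pickle.load(open("w4.pkl","rb"));p=c["pose"]
w=ray(c,[(285,194),(358,190),(359,256),(288,258)],.034,p);print((w*1000).round(1).tolist(),rect(w))
p1=plan(466,375,31,-74.2,1,5)
```

```text
[[481.8, 413.1, 34.0], [500.5, 358.6, 34.0], [447.1, 341.0, 34.0], [429.3, 397.6, 34.0]] (array([465. , 377.7]), array([56.2, 59.4]), 17.5)
now [468.5 376.5  90.9] -74.2 F [-0.4 -0.1  0.7] open 94.2 t 11.97
[[0, 0, -0.0, 0, 1, 12, 1], [0, 0, -0.0, 0, 0, 12, 1], [0, 0, -0.0, 0, 1, 12, 1], [0, 0, -0.0, 1, 0, 12, 1], [0, 0, -0.0, 0, 1, 12, 1]]
```

{"fn": "jog_arm", "kwargs": {"series": [[0, 0, -1, -1, 2, 14, 1], [0, 0, 0, 0, 1, 14, 1], [0, 0, 0, 0, 0, 14, 1], [0, 0, 0, 0, 0, 15, 1], [0, 0, 0, 0, 0, 0, 1], [0, 0, 0, 0, 0, 0, 1], [0, 0, 0, 0, 0, 0, 1], [0, 0, 0, 0, 0, 0, 0.1], [0, 0, 0, 0, 0, 0, 0.1], [0, 0, 0, 0, 0, 0, 0.1]]}}

```text
time_s: 12.8
tool_pos: [0.4653, 0.3767, 0.0341]
ee_rot: [-2.521, 1.873, -0.0]
contact_force: [-0.7, -0.2, 0.3]
opening: 0.0774
```

{"fn": "jog_arm", "kwargs": {"series": [[0, 0, 0, 0, 0, 0, 0.1], [0, 0, 0, 0, 0, 0, 0.1], [0, 0, 0, 0, 0, 0, 0.1], [0, 0, 0, 0, 0, 0, 0.1], [0, 0, 0, 0, 0, 0, 0.1], [0, 0, 0, 0, 0, 0, 0.1], [0, 0, 0, 0, 0, 0, 0.1], [0, 0, 0, 0, 0, 0, 0.1], [0, 0, 0, 0, 0, 0, 0.1], [0, 0, 0, 0, 0, 0, 0.1]]}}

```text
time_s: 13.63
tool_pos: [0.4651, 0.3766, 0.0337]
ee_rot: [-2.522, 1.873, -0.0]
contact_force: [-0.4, -1.0, 5.3]
opening: 0.0636
```

Run:
```python
from h import *
p=plan(465,376.5,125,-73.2,0.1,4)
plan(503,-163,125,-98.2,0.1,1,*p)
```

```text
now [465.1 376.6  33.7] -73.2 F [-0.4 -1.   5.3] open 63.6 t 13.63
[[0, 0, -0.0, 0, 0, -23, 0.1], [0, 0, -0.0, 0, 0, -23, 0.1], [0, 0, -0.0, 0, 0, -23, 0.1], [0, 0, -0.0, 0, 0, -22, 0.1]]
[[0, 0, 1.6, 36, -9, 0, 0.1], [0, 0, 1.5, 36, -7, 0, 0.1], [0, 0, 1.6, 37, -7, 0, 0.1], [0, 0, 1.5, 36, -4, 0, 0.1], [0, 0, 1.6, 36, -4, 0, 0.1], [0, 0, 1.6, 36, -2, 0, 0.1], [0, 0, 1.5, 35, -1, 0, 0.1], [0, 0, 1.6, 36, 1, 0, 0.1], [0, 0, 1.6, 35, 1, 0, 0.1], [0, 0, 1.5, 35, 3, 0, 0.1]]
[[0, 0, 1.6, 34, 4, 0, 0.1], [0, 0, 1.5, 34, 5, 0, 0.1], [0, 0, 1.6, 34, 7, 0, 0.1], [0, 0, 1.6, 32, 7, 0, 0.1], [0, 0, 1.5, 33, 9, 0, 0.1], [0, 0, 1.6, 32, 10, 0, 0.1]]
```

{"fn": "jog_arm", "kwargs": {"series": [[0, 0, 0, 0, 0, -23, 0.1], [0, 0, 0, 0, 0, -23, 0.1], [0, 0, 0, 0, 0, -23, 0.1], [0, 0, 0, 0, 0, -22, 0.1], [0, 0, 1.6, 36, -9, 0, 0.1], [0, 0, 1.5, 36, -7, 0, 0.1], [0, 0, 1.6, 37, -7, 0, 0.1], [0, 0, 1.5, 36, -4, 0, 0.1], [0, 0, 1.6, 36, -4, 0, 0.1], [0, 0, 1.6, 36, -2, 0, 0.1]]}}

```text
time_s: 14.47
tool_pos: [0.5459, 0.1714, 0.1243]
ee_rot: [-2.358, 2.075, 0.0]
contact_force: [0.6, 0.3, -0.9]
opening: 0.0638
```

{"fn": "jog_arm", "kwargs": {"series": [[0, 0, 1.5, 35, -1, 0, 0.1], [0, 0, 1.6, 36, 1, 0, 0.1], [0, 0, 1.6, 35, 1, 0, 0.1], [0, 0, 1.5, 35, 3, 0, 0.1], [0, 0, 1.6, 34, 4, 0, 0.1], [0, 0, 1.5, 34, 5, 0, 0.1], [0, 0, 1.6, 34, 7, 0, 0.1], [0, 0, 1.6, 32, 7, 0, 0.1], [0, 0, 1.5, 33, 9, 0, 0.1], [0, 0, 1.6, 32, 10, 0, 0.1]]}}

```text
time_s: 15.3
tool_pos: [0.5021, -0.1649, 0.1243]
ee_rot: [-2.055, 2.376, 0.0]
contact_force: [0.2, 0.1, -1.0]
opening: 0.0639
```

{"fn": "jog_arm", "kwargs": {"series": [[0, 0, 0, 0, 0, 0, 0.1], [0, 0, 0, 0, 0, 10, 0.1], [0, 0, 0, 0, 0, 10, 0.1], [0, 0, 0, 0, 0, 10, 0.1], [0, 0, 0, 0, 0, 10, 0.1], [0, 0, 0, 0, 0, 5, 0.1], [0, 0, 0, 0, 0, 0, 0.1], [0, 0, 0, 0, 0, 0, 0.1], [0, 0, 0, 0, 0, 0, 0.1], [0, 0, 0, 0, 0, 0, 0.1]]}}

```text
time_s: 16.13
tool_pos: [0.5031, -0.1634, 0.0799]
ee_rot: [-2.057, 2.374, -0.001]
contact_force: [0.3, 1.2, -0.5]
opening: 0.0634
```

```bash
python3 look.py w5
python3 - <<'E'
from h import *
plan(503,-163,40,-98.2,0.1,4)
E
```

```text
[ 0.5031 -0.1634  0.0799] -98.2 16.1333
[[1.0, -0.001, -0.0, -0.001], [0.001, 0.97, 0.242, -0.069], [0.0, -0.242, 0.97, -0.16], [0.0, 0.0, 0.0, 1.0]]
now [ 503.1 -163.4   79.9] -98.2 F [ 0.2 -0.4 -0.9] open 63.4 t 16.18
[[0, 0, -0.0, 0, 0, 10, 0.1], [0, 0, -0.0, 0, 0, 10, 0.1], [0, 0, -0.0, 0, 0, 10, 0.1], [0, 0, -0.0, 0, 0, 10, 0.1]]
```

View pics/w5.png

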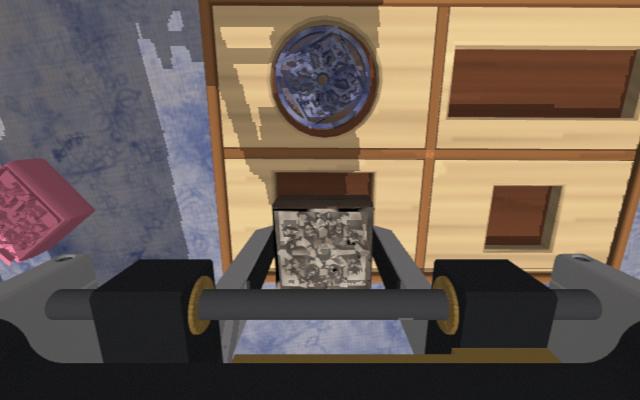

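The round block sits down in its cutout. The square is aligned above its own cutout (columns 275–374) and looks level, so I lower it.

{"fn": "jog_arm", "kwargs": {"series": [[0, 0, 0, 0, 0, 11, 0.1], [0, 0, 0, 0, 0, 10, 0.1], [0, 0, 0, 0, 0, 10, 0.1], [0, 0, 0, 0, 0, 5, 0.1], [0, 0, 0, 0, 0, 4, 0.1], [0, 0, 0, 0, 0, 0, 0.1], [0, 0, 0, 0, 0, 0, 0.1], [0, 0, 0, 0, 0, 0, 0.1], [0, 0, 0, 0, 0, 0, 0.1], [0, 0, 0, 0, 0, 0, 0.1]]}}

```text
time_s: 17.02
tool_pos: [0.5028, -0.1634, 0.0395]
ee_rot: [-2.057, 2.375, -0.0]
contact_force: [-0.2, -0.9, -0.6]
opening: 0.0634
```

{"fn": "jog_arm", "kwargs": {"series": [[0, 0, 0, 0, 0, 1, 0.1], [0, 0, 0, 0, 0, 0, 0.7], [0, 0, 0, 0, 0, 0, 0.7], [0, 0, 0, 0, 0, 0, 0.7], [0, 0, 0, 0, 0, 0, 0.7], [0, 0, 0, 0, 0, 0, 0.7], [0, 0, 0, 0, 0, 0, 0.7], [0, 0, 0, 0, 0, 0, 0.7], [0, 0, 0, 0, 0, 0, 0.7], [0, 0, 0, 0, 0, 0, 0.7]]}}

```text
time_s: 17.85
tool_pos: [0.5027, -0.1633, 0.0384]
ee_rot: [2.057, -2.375, -0.0]
contact_force: [0.4, 0.9, -0.5]
opening: 0.0797
```

Run:
```python
from h import *
p=plan(503,-163,130,-98.2,0.7,4)
plan(604,274,130,-99,0.6,1,*p)
```

```text
now [ 502.7 -163.3   38.4] -98.2 F [ 0.4  0.9 -0.5] open 79.7 t 17.85
[[0, 0, -0.0, 0, 0, -23, 0.7], [0, 0, -0.0, 0, 0, -23, 0.7], [0, 0, -0.0, 0, 0, -23, 0.7], [0, 0, -0.0, 0, 0, -23, 0.7]]
[[0, 0, 0.1, -27, -14, 0, 0.6], [0, 0, 0.0, -27, -12, 0, 0.6], [0, 0, 0.1, -29, -10, 0, 0.6], [0, 0, 0.0, -30, -9, 0, 0.6], [0, 0, 0.1, -31, -8, 0, 0.6], [0, 0, 0.0, -31, -6, 0, 0.6], [0, 0, 0.1, -33, -4, 0, 0.6], [0, 0, 0.1, -33, -2, 0, 0.6], [0, 0, 0.0, -34, 0, 0, 0.6], [0, 0, 0.1, -34, 2, 0, 0.6]]
[[0, 0, 0.0, -34, 4, 0, 0.6], [0, 0, 0.1, -35, 6, 0, 0.6], [0, 0, 0.0, -35, 8, 0, 0.6], [0, 0, 0.1, -34, 10, 0, 0.6]]
```

{"fn": "jog_arm", "kwargs": {"series": [[0, 0, 0, 0, 0, -23, 0.7], [0, 0, 0, 0, 0, -23, 0.7], [0, 0, 0, 0, 0, -23, 0.7], [0, 0, 0, 0, 0, -23, 0.7], [0, 0, 0, -27, -14, 0, 0.6], [0, 0, 0, -27, -12, 0, 0.6], [0, 0, 0, -29, -10, 0, 0.6], [0, 0, 0, -30, -9, 0, 0.6], [0, 0, 0, -31, -8, 0, 0.6], [0, 0, 0, -31, -6, 0, 0.6]]}}

```text
time_s: 18.68
tool_pos: [0.5867, 0.0028, 0.1304]
ee_rot: [-2.056, 2.375, -0.0]
contact_force: [0.1, -0.8, 0.9]
opening: 0.0752
```

{"fn": "jog_arm", "kwargs": {"series": [[0, 0, 0.1, -33, -4, 0, 0.6], [0, 0, 0.1, -33, -2, 0, 0.6], [0, 0, 0.1, -34, 0, 0, 0.6], [0, 0, 0.1, -34, 2, 0, 0.6], [0, 0, 0.1, -34, 4, 0, 0.6], [0, 0, 0.1, -35, 6, 0, 0.6], [0, 0, 0, -35, 8, 0, 0.6], [0, 0, 0.1, -34, 10, 0, 0.6], [0, 0, 0, 0, 0, 10, 0.6], [0, 0, 0, 0, 0, 10, 0.6]]}}

```text
time_s: 19.52
tool_pos: [0.6022, 0.2766, 0.1102]
ee_rot: [-2.046, 2.383, 0.001]
contact_force: [-0.1, -0.4, 0.1]
opening: 0.0746
```

{"fn": "jog_arm", "kwargs": {"series": [[0, 0, 0, 0, 0, 0, 0.6], [0, 0, 0, 0, 0, 0, 0.6], [0, 0, 0, 0, 0, 0, 0.6], [0, 0, 0, 0, 0, 0, 0.6], [0, 0, 0, 0, 0, 0, 0.6], [0, 0, 0, 0, 0, 0, 0.6], [0, 0, 0, 0, 0, 0, 0.6], [0, 0, 0, 0, 0, 0, 0.6], [0, 0, 0, 0, 0, 0, 0.6], [0, 0, 0, 0, 0, 0, 0.6]]}}

```text
time_s: 20.35
tool_pos: [0.6028, 0.2741, 0.1105]
ee_rot: [-2.042, 2.387, 0.0]
contact_force: [-0.0, -0.3, -0.6]
opening: 0.0752
```

```bash
python3 look.py w6
```

```text
[0.6028 0.2741 0.1105] -98.9 20.35
[[1.0, -0.001, -0.0, -0.001], [0.001, 0.97, 0.242, -0.069], [0.0, -0.242, 0.97, -0.16], [0.0, 0.0, 0.0, 1.0]]
```

View pics/w6.png

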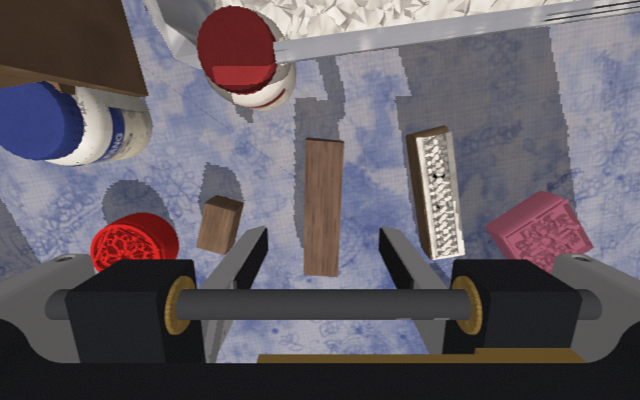

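The long block runs straight between the fingers (top face (306,139) to (338,276)). The strip and tiny blocks are clear of both fingers.

Run:
```python
from h import *
c=pickle.load(open("w6.pkl","rb"));p=c["pose"]
w=ray(c,[(306,139),(343,142),(338,276),(305,273)],.040,p);print((w*1000).round(1).tolist(),rect(w))
w=ray(c,[(418,136),(450,126),(466,256),(435,260)],.036,p);print("strip",rect(w))
w=ray(c,[(208,196),(242,206),(229,254),(198,245)],.034,p);print("tiny",rect(w))
```

```text
[[668.5, 279.1, 40.0], [661.6, 250.2, 40.0], [544.9, 271.1, 40.0], [552.5, 300.0, 40.0]] (array([606.7, 275.1]), array([ 29.8, 120.2]), 79.8)
strip (array([601.4, 172.5]), array([116.4,  27.8]), 4.4)
tiny (array([606.4, 368.1]), array([30. , 47.5]), 63.8)
```

{"fn": "jog_arm", "kwargs": {"series": [[0, 0, 0.6, 0, -1, 15, 0.6], [0, 0, 0, 0, -1, 15, 0.6], [0, 0, 0, 0, 0, 15, 0.6], [0, 0, 0, 0, 0, 15, 0.6], [0, 0, 0, 0, 0, 15, 0.6], [0, 0, 0, 0, 0, 0, 0.6], [0, 0, 0, 0, 0, 0, 0.6], [0, 0, 0, 0, 0, 0, 0.6], [0, 0, 0, 0, 0, 0, -0.6], [0, 0, 0, 0, 0, 0, -0.6]], "squeeze": 35}}

```text
time_s: 21.23
tool_pos: [0.6053, 0.274, 0.0363]
ee_rot: [-2.029, 2.397, -0.0]
contact_force: [-0.1, -0.6, -0.3]
opening: 0.0653
```

{"fn": "jog_arm", "kwargs": {"series": [[0, 0, 0, 0, 0, 0, -0.6], [0, 0, 0, 0, 0, 0, -0.6], [0, 0, 0, 0, 0, 0, -0.6], [0, 0, 0, 0, 0, 0, -0.6], [0, 0, 0, 0, 0, 0, -0.6], [0, 0, 0, 0, 0, 0, -0.6], [0, 0, 0, 0, 0, 0, -0.6], [0, 0, 0, 0, 0, 0, -0.6], [0, 0, 0, 0, 0, 0, -0.6], [0, 0, 0, 0, 0, 0, -0.6]]}}

```text
time_s: 22.07
tool_pos: [0.6048, 0.2738, 0.0355]
ee_rot: [-2.03, 2.398, 0.0]
contact_force: [-0.4, 0.8, 4.0]
opening: 0.0338
```

Run:
```python
from h import *
p=plan(605,274.5,125,-99.6,-0.6,4)
plan(583,-342,125,-8.8,-0.6,24,*p)
```

```text
now [604.8 273.8  35.5] -99.5 F [-0.4  0.8  4. ] open 33.8 t 22.07
[[0, 0, 0.0, 0, 0, -22, -0.6], [0, 0, 0.0, 0, 0, -23, -0.6], [0, 0, 0.1, -1, 0, -22, -0.6], [0, 0, -0.0, 0, 0, -22, -0.6]]
[[0, 0, -3.8, 22, -15, 0, -0.6], [0, 0, -3.8, 23, -12, 0, -0.6], [0, 0, -3.8, 25, -10, 0, -0.6], [0, 0, -3.7, 26, -7, 0, -0.6], [0, 0, -3.8, 26, -5, 0, -0.6], [0, 0, -3.8, 26, -1, 0, -0.6], [0, 0, -3.8, 27, 1, 0, -0.6], [0, 0, -3.8, 26, 4, 0, -0.6], [0, 0, -3.8, 26, 7, 0, -0.6], [0, 0, -3.7, 25, 9, 0, -0.6]]
[[0, 0, -3.8, 24, 12, 0, -0.6], [0, 0, -3.8, 22, 15, 0, -0.6], [0, 0, -3.8, 21, 16, 0, -0.6], [0, 0, -3.8, 19, 19, 0, -0.6], [0, 0, -3.8, 17, 21, 0, -0.6], [0, 0, -3.7, 14, 23, 0, -0.6], [0, 0, -3.8, 13, 24, 0, -0.6], [0, 0, -3.8, 9, 25, 0, -0.6], [0, 0, -3.8, 7, 26, 0, -0.6], [0, 0, -3.8, 4, 26, 0, -0.6]]
[[0, 0, -3.8, 1, 27, 0, -0.6], [0, 0, -3.7, -1, 27, 0, -0.6], [0, 0, -3.8, -5, 26, 0, -0.6], [0, 0, -3.8, -7, 26, 0, -0.6]]
```

Held at 33.8 mm. A polar path would swing the bar near the plastic bin and the bottle, so I'll go straight along -y first and turn afterwards.

Run:
```python
from h import *
p=plan(605,274.5,125,-99.6,-0.6,4)
p=plan(595,110,125,-99.6,-0.6,6,*p)
plan(583,-342,125,-8.2,-0.6,18,*p)
```

```text
now [604.8 273.8  35.5] -99.5 F [-0.4  0.8  4. ] open 33.8 t 22.07
[[0, 0, 0.0, 0, 0, -22, -0.6], [0, 0, 0.0, 0, 0, -23, -0.6], [0, 0, 0.1, -1, 0, -22, -0.6], [0, 0, -0.0, 0, 0, -22, -0.6]]
[[0, 0, -0.0, 28, -6, 0, -0.6], [0, 0, -0.0, 28, -5, 0, -0.6], [0, 0, -0.0, 27, -4, 0, -0.6], [0, 0, -0.0, 27, -2, 0, -0.6], [0, 0, -0.0, 28, -1, 0, -0.6], [0, 0, -0.0, 26, 0, 0, -0.6]]
[[0, 0, -5.1, 21, -12, 0, -0.6], [0, 0, -5.1, 23, -8, 0, -0.6], [0, 0, -5.0, 24, -6, 0, -0.6], [0, 0, -5.1, 25, -2, 0, -0.6], [0, 0, -5.1, 25, 0, 0, -0.6], [0, 0, -5.1, 25, 4, 0, -0.6], [0, 0, -5.0, 24, 7, 0, -0.6], [0, 0, -5.1, 24, 10, 0, -0.6], [0, 0, -5.1, 22, 14, 0, -0.6], [0, 0, -5.1, 20, 16, 0, -0.6]]
[[0, 0, -5.1, 18, 18, 0, -0.6], [0, 0, -5.0, 15, 21, 0, -0.6], [0, 0, -5.1, 13, 23, 0, -0.6], [0, 0, -5.1, 10, 24, 0, -0.6], [0, 0, -5.1, 7, 26, 0, -0.6], [0, 0, -5.0, 3, 27, 0, -0.6], [0, 0, -5.1, 0, 26, 0, -0.6], [0, 0, -5.1, -4, 27, 0, -0.6]]
```

{"fn": "jog_arm", "kwargs": {"series": [[0, 0, 0, 0, 0, -22, -0.6], [0, 0, 0, 0, 0, -23, -0.6], [0, 0, 0, -1, 0, -22, -0.6], [0, 0, 0, 0, 0, -22, -0.6], [0, 0, 0, 28, -6, 0, -0.6], [0, 0, 0, 28, -5, 0, -0.6], [0, 0, 0, 27, -4, 0, -0.6], [0, 0, 0, 27, -2, 0, -0.6], [0, 0, 0, 28, -1, 0, -0.6], [0, 0, 0, 26, 0, 0, -0.6]]}}

```text
time_s: 22.9
tool_pos: [0.5953, 0.1083, 0.1242]
ee_rot: [2.029, -2.398, -0.0]
contact_force: [0.5, 0.1, -1.2]
opening: 0.0341
```

{"fn": "jog_arm", "kwargs": {"series": [[0, 0, -5.1, 21, -12, 0, -0.6], [0, 0, -5.1, 23, -8, 0, -0.6], [0, 0, -5, 24, -6, 0, -0.6], [0, 0, -5.1, 25, -2, 0, -0.6], [0, 0, -5.1, 25, 0, 0, -0.6], [0, 0, -5.1, 25, 4, 0, -0.6], [0, 0, -5, 24, 7, 0, -0.6], [0, 0, -5.1, 24, 10, 0, -0.6], [0, 0, -5.1, 22, 14, 0, -0.6], [0, 0, -5.1, 20, 16, 0, -0.6]]}}

```text
time_s: 23.73
tool_pos: [0.6302, -0.1384, 0.1241]
ee_rot: [2.865, -1.289, -0.001]
contact_force: [1.0, -1.1, -0.9]
opening: 0.0337
```

{"fn": "jog_arm", "kwargs": {"series": [[0, 0, -5.1, 18, 18, 0, -0.6], [0, 0, -5, 15, 21, 0, -0.6], [0, 0, -5.1, 13, 23, 0, -0.6], [0, 0, -5.1, 10, 24, 0, -0.6], [0, 0, -5.1, 7, 26, 0, -0.6], [0, 0, -5, 3, 27, 0, -0.6], [0, 0, -5.1, 0, 26, 0, -0.6], [0, 0, -5.1, -4, 27, 0, -0.6], [0, 0, 0, 0, 0, 0, -0.6], [0, 0, 0, 0, 0, 0, -0.6]]}}

```text
time_s: 24.57
tool_pos: [0.5826, -0.3437, 0.1238]
ee_rot: [-3.133, 0.227, 0.001]
contact_force: [0.5, 1.3, -1.2]
opening: 0.0336
```

{"fn": "jog_arm", "kwargs": {"series": [[0, 0, 0, 0, 0, 10, -0.6], [0, 0, 0, 0, 0, 10, -0.6], [0, 0, 0, 0, 0, 10, -0.6], [0, 0, 0, 0, 0, 10, -0.6], [0, 0, 0, 0, 0, 0, -0.6], [0, 0, 0, 0, 0, 0, -0.6], [0, 0, 0, 0, 0, 0, -0.6], [0, 0, 0, 0, 0, 0, -0.6], [0, 0, 0, 0, 0, 0, -0.6], [0, 0, 0, 0, 0, 0, -0.6]]}}

```text
time_s: 25.4
tool_pos: [0.5839, -0.342, 0.0849]
ee_rot: [3.133, -0.222, 0.001]
contact_force: [-0.0, -0.0, -1.6]
opening: 0.0338
```

```bash
python3 look.py w7
python3 - <<'E'
from h import *
plan(583,-342,42,-8.2,-0.6,4)
E
```

```text
[ 0.5839 -0.342   0.0849] -8.1 25.4
[[1.0, -0.001, -0.001, -0.001], [0.001, 0.97, 0.241, -0.071], [0.001, -0.241, 0.97, -0.16], [0.0, 0.0, 0.0, 1.0]]
now [ 583.9 -342.    84.7] -8.1 F [ 0.3 -1.1 -0.6] open 34.0 t 25.45
[[0, 0, 0.0, 0, 0, 11, -0.6], [0, 0, 0.0, 0, 0, 10, -0.6], [0, 0, 0.1, -1, 0, 11, -0.6], [0, 0, -0.0, 0, 0, 11, -0.6]]
```

View pics/w7.png

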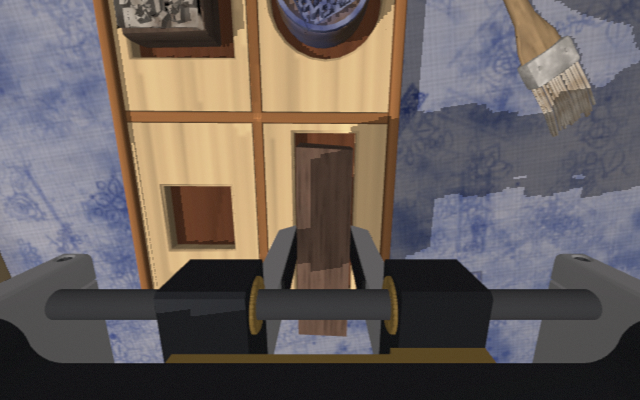

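The bar is level above the long cutout (cutout columns 293–355, far edge at row 133). A quick check of length alignment first.

Run:
```python
from h import *
c=pickle.load(open("w7.pkl","rb"));p=c["pose"]
w=ray(c,[(293,133),(355,133)],.017,p)*1000;b=ray(c,[(297,147),(352,147),(348,336),(301,334)],.089,p)*1000
y=np.array([np.sin(np.radians(8.2)),np.cos(np.radians(8.2)),0])
print(w.round(1),w.mean(0)-71.5*y);print(b.round(1),b.mean(0),rect(b/1000))
```

```text
[[ 569.9 -268.3   17. ]
 [ 618.2 -275.2   17. ]] [ 583.82878992 -342.50615175   17.        ]
[[ 578.2 -276.9   89. ]
 [ 607.9 -281.1   89. ]
 [ 591.2 -400.2   89. ]
 [ 561.3 -394.4   89. ]] [ 584.64618863 -338.12130213   89.        ] (array([ 584.7, -338.5]), array([120.2,  30.4]), 81.8)
```

{"fn": "jog_arm", "kwargs": {"series": [[0, 0, 0, 0, 2, 11, -0.6], [0, 0, 0, 0, 1, 10, -0.6], [0, 0, 0, 0, 0, 10, -0.6], [0, 0, 0, 0, 0, 7, -0.6], [0, 0, 0, 0, 0, 4, -0.6], [0, 0, 0, 0, 0, 0, -0.6], [0, 0, 0, 0, 0, 0, -0.6], [0, 0, 0, 0, 0, 0, -0.6], [0, 0, 0, 0, 0, 0, -0.6], [0, 0, 0, 0, 0, 0, -0.6]]}}

```text
time_s: 26.28
tool_pos: [0.5835, -0.3448, 0.0427]
ee_rot: [3.134, -0.222, 0.0]
contact_force: [-0.6, 0.2, -0.1]
opening: 0.0337
```

{"fn": "jog_arm", "kwargs": {"series": [[0, 0, 0, 0, 0, 2, -0.6], [0, 0, 0, 0, 0, 0, 0.05], [0, 0, 0, 0, 0, 0, 0.05], [0, 0, 0, 0, 0, 0, 0.05], [0, 0, 0, 0, 0, 0, 0.05], [0, 0, 0, 0, 0, 0, 0.05], [0, 0, 0, 0, 0, 0, 0.05], [0, 0, 0, 0, 0, 0, 0.05], [0, 0, 0, 0, 0, 0, 0.05], [0, 0, 0, 0, 0, 0, 0.05]]}}

```text
time_s: 27.12
tool_pos: [0.5834, -0.3448, 0.0404]
ee_rot: [-3.134, 0.222, 0.0]
contact_force: [0.3, 0.1, 0.1]
opening: 0.0494
```

Run:
```python
from h import *
p=plan(583.5,-345,150,-8.2,0.05,4)
plan(468,170,140,-54,0.7,1,*p)
```

```text
now [ 583.4 -344.8   40.4] -8.1 F [0.3 0.1 0.1] open 49.4 t 27.12
[[0, 0, 0.0, 0, 0, -27, 0.05], [0, 0, 0.0, 0, 0, -28, 0.05], [0, 0, 0.1, 0, 0, -27, 0.05], [0, 0, -0.0, 0, 0, -28, 0.05]]
[[0, 0, 2.7, 3, -36, 1, 0.7], [0, 0, 2.7, -2, -36, 0, 0.7], [0, 0, 2.7, -4, -35, 1, 0.7], [0, 0, 2.7, -9, -34, 0, 0.7], [0, 0, 2.7, -11, -33, 1, 0.7], [0, 0, 2.7, -15, -30, 1, 0.7], [0, 0, 2.7, -18, -28, 0, 0.7], [0, 0, 2.6, -20, -26, 1, 0.7], [0, 0, 2.7, -22, -24, 1, 0.7], [0, 0, 2.7, -24, -20, 0, 0.7]]
[[0, 0, 2.7, -26, -18, 1, 0.7], [0, 0, 2.7, -27, -15, 0, 0.7], [0, 0, 2.7, -28, -11, 1, 0.7], [0, 0, 2.7, -28, -9, 1, 0.7], [0, 0, 2.7, -29, -5, 0, 0.7], [0, 0, 2.7, -28, -2, 1, 0.7], [0, 0, 2.7, -29, 1, 0, 0.7]]
```

{"fn": "jog_arm", "kwargs": {"series": [[0, 0, 0, 0, 0, -27, 0.05], [0, 0, 0, 0, 0, -28, 0.05], [0, 0, 0.1, 0, 0, -27, 0.05], [0, 0, 0, 0, 0, -28, 0.05], [0, 0, 2.7, 3, -36, 1, 0.7], [0, 0, 2.7, -2, -36, 0, 0.7], [0, 0, 2.7, -4, -35, 1, 0.7], [0, 0, 2.7, -9, -34, 0, 0.7], [0, 0, 2.7, -11, -33, 1, 0.7], [0, 0, 2.7, -15, -30, 1, 0.7]]}}

```text
time_s: 27.95
tool_pos: [0.5992, -0.1335, 0.1466]
ee_rot: [-3.07, 0.667, -0.001]
contact_force: [1.1, 0.2, 0.2]
opening: 0.0793
```

{"fn": "jog_arm", "kwargs": {"series": [[0, 0, 2.7, -18, -28, 0, 0.7], [0, 0, 2.6, -20, -26, 1, 0.7], [0, 0, 2.7, -22, -24, 1, 0.7], [0, 0, 2.7, -24, -20, 0, 0.7], [0, 0, 2.7, -26, -18, 1, 0.7], [0, 0, 2.7, -27, -15, 0, 0.7], [0, 0, 2.7, -28, -11, 1, 0.7], [0, 0, 2.7, -28, -9, 1, 0.7], [0, 0, 2.7, -29, -5, 0, 0.7], [0, 0, 2.7, -28, -2, 1, 0.7]]}}

```text
time_s: 28.78
tool_pos: [0.4857, 0.1496, 0.1407]
ee_rot: [-2.83, 1.362, -0.0]
contact_force: [0.5, 0.2, 0.1]
opening: 0.08
```

{"fn": "jog_arm", "kwargs": {"series": [[0, 0, 2.7, -29, 1, 0, 0.7], [0, 0, 0, 0, 0, 10, 0.7], [0, 0, 0, 0, 0, 10, 0.7], [0, 0, 0, 0, 0, 10, 0.7], [0, 0, 0, 0, 0, 0, 0.7], [0, 0, 0, 0, 0, 0, 0.7], [0, 0, 0, 0, 0, 0, 0.7], [0, 0, 0, 0, 0, 0, 0.7], [0, 0, 0, 0, 0, 0, 0.7], [0, 0, 0, 0, 0, 0, 0.7]]}}

```text
time_s: 29.62
tool_pos: [0.4678, 0.17, 0.1107]
ee_rot: [-2.799, 1.427, -0.0]
contact_force: [1.8, 0.4, -0.5]
opening: 0.0797
```

```bash
python3 look.py w8
```

```text
[0.4678 0.17   0.1107] -54.0 29.6167
[[1.0, -0.001, -0.001, -0.001], [0.001, 0.97, 0.242, -0.07], [0.001, -0.242, 0.97, -0.16], [0.0, 0.0, 0.0, 1.0]]
```

View pics/w8.png

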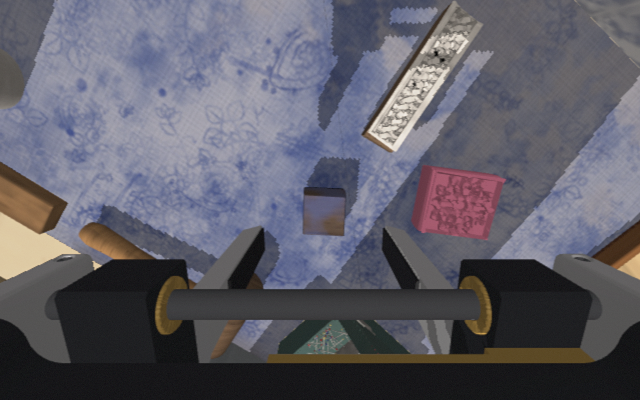

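The small block is square to the jaws, top face (303,196) to (345,234). Pink block and hammer are clear of the fingers.

Run:
```python
from h import *
c=pickle.load(open("w8.pkl","rb"));p=c["pose"]
w=ray(c,[(303,196),(346,195),(345,234),(304,234)],.034,p);print((w*1000).round(1).tolist(),rect(w))
w=w.mean(0)*1000
plan(w[0],w[1],34,-54,0.7,5)
```

```text
[[470.7, 195.4, 34.0], [493.2, 165.9, 34.0], [464.2, 145.2, 34.0], [442.7, 174.8, 34.0]] (array([467.9, 170.5]), array([35.6, 37.1]), 35.9)
now [467.7 170.1 110.7] -54.0 F [-0.4 -0.  -0.8] open 79.7 t 29.67
[[0, 0, -0.0, 0, 0, 15, 0.7], [0, 0, -0.0, 0, 0, 16, 0.7], [0, 0, -0.0, 0, 0, 15, 0.7], [0, 0, -0.0, 0, 0, 15, 0.7], [0, 0, -0.0, 0, 0, 16, 0.7]]
```

{"fn": "jog_arm", "kwargs": {"series": [[0, 0, 0, 0, 0, 15, 0.7], [0, 0, 0, 0, 0, 16, 0.7], [0, 0, 0, 0, 0, 15, 0.7], [0, 0, 0, 0, 0, 15, 0.7], [0, 0, 0, 0, 0, 16, 0.7], [0, 0, 0, 0, 0, 0, 0.7], [0, 0, 0, 0, 0, 0, 0.7], [0, 0, 0, 0, 0, 0, 0.7], [0, 0, 0, 0, 0, 0, -0.5], [0, 0, 0, 0, 0, 0, -0.5]], "squeeze": 25}}

```text
time_s: 30.5
tool_pos: [0.4681, 0.1703, 0.0343]
ee_rot: [-2.798, 1.426, -0.002]
contact_force: [-0.8, 0.6, 0.1]
opening: 0.0699
```

{"fn": "jog_arm", "kwargs": {"series": [[0, 0, 0, 0, 0, 0, -0.5], [0, 0, 0, 0, 0, 0, -0.5], [0, 0, 0, 0, 0, 0, -0.5], [0, 0, 0, 0, 0, 0, -0.5], [0, 0, 0, 0, 0, 0, -0.5], [0, 0, 0, 0, 0, 0, -0.5], [0, 0, 0, 0, 0, 0, -0.5], [0, 0, 0, 0, 0, 0, -0.5], [0, 0, 0, 0, 0, 0, -0.5], [0, 0, 0, 0, 0, 0, -0.5]]}}

```text
time_s: 31.33
tool_pos: [0.4676, 0.1702, 0.0335]
ee_rot: [-2.799, 1.426, 0.0]
contact_force: [-1.7, 0.2, 4.8]
opening: 0.04
```

Run:
```python
from h import *
p=plan(468,170.5,125,-54,-0.5,4)
p=plan(540,0,125,-76,-0.5,6,*p)
plan(479,-327,125,-98.2,-0.5,1,*p)
```

```text
now [467.6 170.2  33.5] -54.0 F [-1.7  0.2  4.8] open 40.0 t 31.33
[[0, 0, -0.0, 0, 0, -23, -0.5], [0, 0, -0.0, 0, 0, -23, -0.5], [0, 0, -0.0, 0, 0, -23, -0.5], [0, 0, -0.0, 0, 0, -22, -0.5]]
[[0, 0, 3.7, 30, 2, 0, -0.5], [0, 0, 3.6, 30, 2, 0, -0.5], [0, 0, 3.7, 31, 2, 0, -0.5], [0, 0, 3.7, 31, 2, 0, -0.5], [0, 0, 3.6, 32, 2, 0, -0.5], [0, 0, 3.7, 32, 2, 0, -0.5]]
[[0, 0, 2.2, 32, 5, 0, -0.5], [0, 0, 2.2, 33, 6, 0, -0.5], [0, 0, 2.3, 32, 6, 0, -0.5], [0, 0, 2.2, 33, 7, 0, -0.5], [0, 0, 2.2, 32, 8, 0, -0.5], [0, 0, 2.2, 33, 9, 0, -0.5], [0, 0, 2.2, 33, 10, 0, -0.5], [0, 0, 2.3, 33, 10, 0, -0.5], [0, 0, 2.2, 32, 11, 0, -0.5], [0, 0, 2.2, 33, 12, 0, -0.5]]
```

{"fn": "jog_arm", "kwargs": {"series": [[0, 0, 0, 0, 0, -23, -0.5], [0, 0, 0, 0, 0, -23, -0.5], [0, 0, 0, 0, 0, -23, -0.5], [0, 0, 0, 0, 0, -22, -0.5], [0, 0, 3.7, 30, 2, 0, -0.5], [0, 0, 3.6, 30, 2, 0, -0.5], [0, 0, 3.7, 31, 2, 0, -0.5], [0, 0, 3.7, 31, 2, 0, -0.5], [0, 0, 3.6, 32, 2, 0, -0.5], [0, 0, 3.7, 32, 2, 0, -0.5]]}}

```text
time_s: 32.17
tool_pos: [0.5403, -0.0018, 0.1243]
ee_rot: [-2.473, 1.938, 0.0]
contact_force: [0.6, -0.4, -0.7]
opening: 0.04
```

{"fn": "jog_arm", "kwargs": {"series": [[0, 0, 2.2, 32, 5, 0, -0.5], [0, 0, 2.2, 33, 6, 0, -0.5], [0, 0, 2.3, 32, 6, 0, -0.5], [0, 0, 2.2, 33, 7, 0, -0.5], [0, 0, 2.2, 32, 8, 0, -0.5], [0, 0, 2.2, 33, 9, 0, -0.5], [0, 0, 2.2, 33, 10, 0, -0.5], [0, 0, 2.3, 33, 10, 0, -0.5], [0, 0, 2.2, 32, 11, 0, -0.5], [0, 0, 2.2, 33, 12, 0, -0.5]]}}

```text
time_s: 33.0
tool_pos: [0.4783, -0.3283, 0.1242]
ee_rot: [-2.055, 2.376, 0.0]
contact_force: [0.7, 0.4, -0.6]
opening: 0.04
```

{"fn": "jog_arm", "kwargs": {"series": [[0, 0, 0, 0, 0, 0, -0.5], [0, 0, 0, 0, 0, 10, -0.5], [0, 0, 0, 0, 0, 10, -0.5], [0, 0, 0, 0, 0, 10, -0.5], [0, 0, 0, 0, 0, 10, -0.5], [0, 0, 0, 0, 0, 5, -0.5], [0, 0, 0, 0, 0, 0, -0.5], [0, 0, 0, 0, 0, 0, -0.5], [0, 0, 0, 0, 0, 0, -0.5], [0, 0, 0, 0, 0, 0, -0.5]]}}

```text
time_s: 33.83
tool_pos: [0.4793, -0.3271, 0.0799]
ee_rot: [-2.057, 2.374, -0.001]
contact_force: [-0.3, -0.2, -0.6]
opening: 0.0397
```

```bash
python3 look.py w9
python3 - <<'E'
from h import *
plan(479,-327,40,-98.2,-0.5,4)
E
```

```text
[ 0.4793 -0.3271  0.0799] -98.2 33.8333
[[1.0, -0.001, -0.0, -0.001], [0.001, 0.97, 0.242, -0.069], [0.0, -0.242, 0.97, -0.16], [0.0, 0.0, 0.0, 1.0]]
now [ 479.2 -327.2   79.9] -98.2 F [ 0.6 -0.5 -1.3] open 39.7 t 33.88
[[0, 0, -0.0, 0, 0, 10, -0.5], [0, 0, -0.0, 0, 0, 10, -0.5], [0, 0, -0.0, 0, 0, 10, -0.5], [0, 0, -0.0, 0, 0, 10, -0.5]]
```

View pics/w9.png

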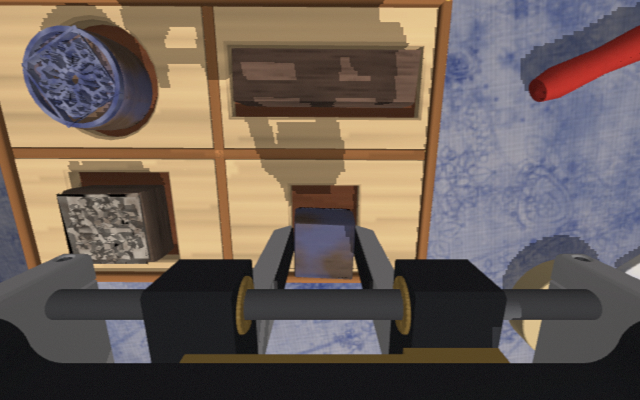

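The long bar lies in its cutout, and the small block is centred over its own (cutout columns 290–359, block 295–356). Lowering, releasing, retreating up.

{"fn": "jog_arm", "kwargs": {"series": [[0, 0, 0, 0, 0, 11, -0.5], [0, 0, 0, 0, 0, 10, -0.5], [0, 0, 0, 0, 0, 10, -0.5], [0, 0, 0, 0, 0, 5, -0.5], [0, 0, 0, 0, 0, 4, -0.5], [0, 0, 0, 0, 0, 0, -0.5], [0, 0, 0, 0, 0, 0, -0.5], [0, 0, 0, 0, 0, 0, -0.5], [0, 0, 0, 0, 0, 0, -0.5], [0, 0, 0, 0, 0, 0, -0.5]]}}

```text
time_s: 34.72
tool_pos: [0.479, -0.3271, 0.0395]
ee_rot: [-2.057, 2.375, -0.0]
contact_force: [0.1, -0.2, -0.6]
opening: 0.0402
```

{"fn": "jog_arm", "kwargs": {"series": [[0, 0, 0, 0, 0, 1, -0.5], [0, 0, 0, 0, 0, 0, 0.3], [0, 0, 0, 0, 0, 0, 0.3], [0, 0, 0, 0, 0, 0, 0.3], [0, 0, 0, 0, 0, 0, 0.3], [0, 0, 0, 0, 0, 0, 0.3], [0, 0, 0, 0, 0, 0, 0.3], [0, 0, 0, 0, 0, 0, 0.3], [0, 0, 0, 0, 0, 0, 0.3], [0, 0, 0, 0, 0, 0, 0.3]]}}

```text
time_s: 35.55
tool_pos: [0.479, -0.327, 0.0384]
ee_rot: [-2.057, 2.375, 0.0]
contact_force: [-0.4, 0.7, 0.1]
opening: 0.0613
```

{"fn": "jog_arm", "kwargs": {"series": [[0, 0, 0, 0, 0, -20, 0.3], [0, 0, 0, 0, 0, -25, 0.3], [0, 0, 0, 0, 0, -30, 0.3], [0, 0, 0, 0, 0, -30, 0.3], [0, 0, 0, 0, 0, -30, 0.3], [0, 0, 0, 0, 20, -30, 0.3], [0, 0, 0, 0, 30, 0, 0.3], [0, 0, 0, 0, 20, 0, 0.3], [0, 0, 0, 0, 0, 0, 0.3], [0, 0, 0, 0, 0, 0, 0.3]]}}

```text
time_s: 36.38
tool_pos: [0.4091, -0.3172, 0.2039]
ee_rot: [2.056, -2.376, 0.001]
contact_force: [0.7, -0.9, 0.4]
opening: 0.0609
```

```bash
python3 look.py w10
python3 - <<'E'
from plant import capture
import cv2
c=capture("top");cv2.imwrite("pics/top1.png",cv2.resize(c["image"][145:255,175:505,::-1],None,fx=2.4,fy=2.4,interpolation=cv2.INTER_CUBIC))
E
```

```text
[ 0.4091 -0.3172  0.2039] -98.3 36.3833
[[1.0, -0.001, -0.0, -0.001], [0.001, 0.97, 0.242, -0.069], [0.0, -0.242, 0.97, -0.16], [0.0, 0.0, 0.0, 1.0]]
```

View pics/w10.png

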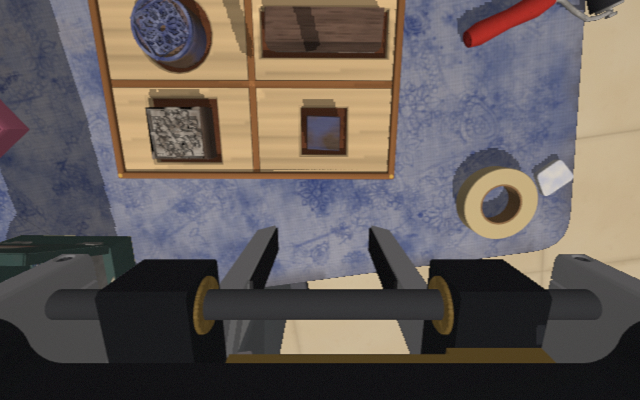

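View pics/top1.png

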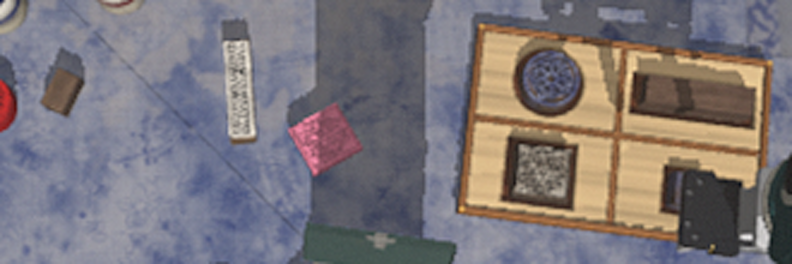

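All four blocks lie flat in their cutouts: round about (165,30), long (322,32), square (180,132) and small (325,130) in the wrist view. The top view shows the strip, tiny and pink blocks unmoved. The arm is clear at z = 0.20 m, so I'm handing in.

```bash
python3 -c "
from plant import close_job
print(close_job())"
```

```text
the job is handed in; nothing more can be done
None
```

All four blocks are in the tray, each in its own cutout. I placed them in the order you listed: round, square, long, small. They lie flat, same side up as before. The look-alikes were not touched. The job took about 36 s of the 99 s allowed.

**Last checks:** The final wrist picture shows all four blocks in their cutouts. The final top picture shows the strip, tiny and pink blocks where they stood. I checked only by picture; I did not measure how deep or how well centred each block sits.

**Forces:** The contact force in the readings stayed within about 9 N. The arm ended clear of everything, at about 0.20 m, with the gripper open.

**Disagreements:** The wrist and top cameras differed by up to about 5 mm on block positions, and by 8 mm on one early reading of the small block. Both are within what the grip allows. For the long block I moved 3 mm along the cutout before lowering it, because the close view showed it off-centre by about 4 mm.

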